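Pin down the insole pattern before tracing

TASK

Secure the pale card insole pattern on the dark cutting board for tracing, using pushes of the fingers only: first push the raised hinged steel hold-down over until it is fully down on the heel of the pattern, then tip the standing square steel weight over towards the pattern, so that it comes to lie flat across the broad front half. Do not pick up, carry or shove the weight far, only push it over, and leave the jar and all the other things where they are.

Things in the scene. Friction and masses are not known exactly. Their poses are not given: they have to be found in the camera images.
- board: Dark cutting board, 270 (x) x 450 (y) x 12 mm, fixed. Origin at the centre of its underside, on the table, z up. The pattern is fixed on its top along the board's y, centred on x = 0: pale card insole 4 mm thick, from y = -138 mm (round heel, 68 mm wide) to +141 mm (toe), waist 58 mm wide, broad front half about 98 mm wide from y = 0 to 120 mm.
- forepart (a point): Point on top of the pattern at the centre of its broad front half (board x 0, y +65 mm, 16 mm above the table). Axes as the board's.
- clamp_hinge (a point): Point on the hinge axis of the hold-down, at board (0, -190 mm), 40 mm above the table, beyond the heel. The axis runs along the board's x. Two bracket cheeks stand beside it, up to 52 mm above the table.
- clamp_plate (a point): Middle of the outer face of the hold-down's finger plate, 117 mm from the hinge axis along the arm and 5 mm off the arm's centre plane. It moves with the arm; in its frame y points along the arm away from the hinge and z out of the outer face (the face to push on, which is the upper face when down).
- clamp (a joint): Hold-down angle in rad: 0 = fully down, arm level along the board's +y, rubber foot on the heel (rigid stop); pi/2 = upright; up to 1.9 = leaning away. Steel arm 24 mm wide, 10 mm thick, ending in a finger plate 50 mm wide and 36 mm long, its end 135 mm from the hinge. The stiff hinge (0.3 N m, 2 to 5 N at the plate) stays where it is left: push it all the way.
- weight_mid (a point): Middle (half-way up) of the weight: a plain steel bar, 32 x 32 mm square, 100 mm tall, 0.5 to 0.9 kg, standing loose on the board beside the pattern's front half, on the robot's side or the far side. z runs along its length (up at the start), x and y out of its side faces. Tipped about its foot edge towards the pattern it falls across the front half.
- jar: Bystander: round jar with a black cap, 44 mm across and 75 mm tall, on the board on the other side of the pattern from the weight. Origin at its underside.
- tin: Bystander: flat round aluminium tin, 51 mm across, 30 mm tall, on the board beside the heel half, on the far side. Origin at its underside.
- knife: Bystander: small brass-handled knife, 133 mm long along its y, 13 mm wide, 10 mm thick, lying on the board beside the heel half, on the robot's side. Origin at the underside of the handle's middle.
- hammer: Bystander: hammer lying on the table left of the board.
- brush: Bystander: brush lying on the table left of the board.
- tape: Bystander: roll of paper tape, 96 mm across, 25 mm tall, lying right of the board.
- last: Bystander: brown plastic shoe last, 265 mm long and about 146 mm high, right of the board. Origin at its underside.
Things that resemble listed ones, but are neither listed nor needed, are in the scene too. What is shaped like the part that bears weight_mid but turquoise or yellow is not meant.

How it is judged (in metres and radians):
On the way, in this order (a step that is already met when the one before it is completed fails the run):
1. the hold-down has been pushed fully down on the heel (value of joint clamp below 0.07 rad), for 0.1 s.
2. the weight has been tipped over and lies across the pattern's front half (angle between weight_mid's own z axis and vertical between 1.42 and 1.72 rad and x of weight_mid in the frame of forepart between -0.045 and 0.045 m and y of weight_mid in the frame of forepart between -0.055 and 0.055 m and z of weight_mid in the frame of forepart below 0.026 m), for 0.2 s.
At the end, for the whole second after the job is handed in: The hold-down is within 0.07 rad of fully down; the weight lies on its side (its length within 0.15 rad of level) on the pattern at rest, its middle within 45 mm (board x) and 55 mm (board y) of the centre of the pattern's front half (all of step 2 and value of joint clamp below 0.07 rad and linear speed of weight below 0.02 m/s and angular speed of weight below 0.1 rad/s); the robot touches nothing.
It fails at once if the weight is lifted (height (world z) of weight_mid above 0.085 m or (angle between weight_mid's own z axis and vertical above 1.2 rad and height (world z) of weight_mid above 0.07 m)).
It fails at once if the weight is carried or shoved far (its middle more than 130 mm from its start) (distance of weight_mid from where it was at the start of the episode above 0.13 m).
It fails at once if the jar or another bystander is moved by more than 25 mm (distance of any of jar, tin, knife, hammer, brush, tape, last from where it was at the start of the episode above 0.025 m).
It fails at once if the jar is tipped (angle between jar's own z axis and vertical above 0.5 rad).
It also fails if it takes over 48 s, if anything falls off the work surface, if the arm or the gripper's body presses on something with over 40 N, if the wrist force passes 120 N, or if a joint passes its speed limit or range.

ROBOT

A 7-joint arm with a two-finger parallel gripper is mounted at the origin on the work surface. World frame = base frame: x ahead of the robot, y to its left, z up, the work surface at z = 0. Lengths are in m, angles in degrees, forces in N, time in s.
With the tool pointing down it reaches from about 0.425 to 0.95 m from the base axis. Payload 4.7 kg.
Tool frame: the origin (TCP) lies midway between the tips of the shut fingers; the grasp point (between the pads) lies 19 mm behind it; z points along the fingers, y is the line along which they close (so a half turn about z gives the same grasp; the last joint's range is limited). The gripper opens to 87 mm and grips with 3 to 60 N. Pads are 19 mm wide; open, the fingers measure 117 mm over their backs; the gripper's body (75 mm by 190 mm) begins 51 mm behind the grasp point.
Start: joints at [75.063, 26.849, -2.785, 87.806, 1.381, 65.374, -4.715], TCP at [0.155, -0.657, 0.223] pointing down, gripper open.
Joint ranges: [-148.3, 148.3], [-19.14, 114.17], [-79.39, 73.82], [5.75, 140.21], [-59.74, 239.74], [12.07, 113.84], [-152.46, 152.46]. Speed limits (degrees/s): [147.25, 147.25, 180, 180, 180, 180, 180].

INTERFACE

Orientations are given as a 3x3 rotation matrix whose columns are the frame's x, y, z axes.
In Python, from cell import state, camera, camera_info, hand_in gives the robot as it stands. The module is installed in compiled form; this text tells all that it offers.
- The arm moves only by the tool play_rows, never from a script. Its argument "moves" is a list of rows, each an object with "turn": the turn, a rotation vector about the world's x, y, z in rad, a list of three; "delta_pos": the shift along the world's x, y, z in mm, a list of three; "grip": the gripper command: -1 is shut, 1 is fully open, values between are in proportion. In form: [{"turn": [wx, wy, wz], "delta_pos": [x, y, z], "grip": grip}, ...]. A call has 1 to 8 rows; each row shifts and turns the commanded pose from where the row before left it; what a row does not reach is not made up. A row lasts 1/8 s, in which the tool goes at most 62.5 mm and 10.7 degrees, less where a joint would pass 70% of its speed; a pose out of reach is approached as far as the arm can. A call with a gripper value outside its range is refused whole. The fingers move at their own pace and stop on an object; "grip_force" is the grip in N (left out, the last holds). Time passes only in rows, so rows that do not move let the fingers close. It gives the time, the measured TCP pose, the force, the opening and the grip force at its end, in the units of the state.
- state(): the state, without advancing time (a new reading comes with each control period).
- camera(name): name is "side" or "top"; returns the picture (400x640x3 uint8, red, green, blue); there is no depth.
- camera_info(name): a dict with "vfov" (degrees; the focal length in pixels is half the picture's height over the tangent of half this angle, whatever the lens; pixels are square), "cx", "cy" (the principal point, pixels), "R" (3x3) and "t" (3): a world point X has camera coordinates R X + t. Camera axes: x right, y down, z forward; pixel columns grow to the right and rows downward; lengths in m; the calibration is good to about 2 mm. A picture is of the moment at which its call begins. camera_info takes no time and is no camera call.
- hand_in(): hands the job in; it is judged then, once.
The state is a dict: "time": time; "q": joint angles; "joint_vel": joint speeds; "joint_torque": joint torques, N m; "ee_pos": TCP position; "eef_rot": TCP orientation; "force": force on the tool from outside, world axes, zero at the start; "ft_torque": the same for the moment, N m; "width": finger opening in m; "gripper_force": force on a finger pad.
Only numpy, scipy, OpenCV 4.12 (cv2) and the standard library are available. Lean on these libraries where they do the work, as an engineer would, in place of code of your own. Each camera call takes 0.05 s, during which the arm holds its last target. There are 200 camera calls.

## Working session

There is one attempt and no reset: what is moved stays moved. The work goes in short steps, Python scripts to look and compute and a tool call to move; the robot and the scene stay as the last step left them, time stands still between calls to the robot, and variables do not carry over. Pictures are saved under pics/ and viewed, at most 10 in all, crops included, and the job is handed in when it is done.

Besides the shell and the picture viewer there is one more tool, called by a JSON object that holds its "op" and its "data". play_rows: Moves the arm, as the interface text tells. Its arguments: {"type":"object","properties":{"moves":{"type":"array"},"grip_force":{"type":"number"}},"required":["moves"]}

```bash
mkdir -p pics; python3 - <<'E'
from cell import *
import cv2,numpy as np
for n in("side","top"):
    im=camera(n); cv2.imwrite(f"pics/{n}0.png",im[:,:,::-1]); i=camera_info(n)
    print(n,i, -np.array(i["R"]).T@np.array(i["t"]))
s=state();print(s["time"],s["ee_pos"],s["eef_rot"],s["width"])
E
```

```text
side {'vfov': 54.19211380258804, 'cx': 319.7510094745476, 'cy': 197.6091688140851, 'R': array([[-0.66918706, -0.74309237, -0.00155043],
       [-0.56692413,  0.51188652, -0.64542174],
       [ 0.48040162, -0.4310289 , -0.76382483]]), 't': array([0.37483532, 0.32816863, 0.91554048])} [-0.00294547  0.50517658  0.91170088]
top {'vfov': 49.5980804109417, 'cx': 319.81330340858904, 'cy': 201.19382977833388, 'R': array([[ 0.00438322, -0.99980151,  0.0194353 ],
       [-0.98382683, -0.00779187, -0.17895267],
       [ 0.17906859, -0.01833658, -0.9836657 ]]), 't': array([0.00201062, 0.50128017, 1.20605952])} [0.27719669 0.02803113 1.27602573]
0.1 [ 0.1549672  -0.65643344  0.22163522] [[ 9.73247312e-01  2.29759604e-01 -4.41271375e-04]
 [ 2.29760022e-01 -9.73245907e-01  1.65403969e-03]
 [-4.94340570e-05 -1.71117620e-03 -9.99998535e-01]] 0.08652586963871145
```

View pics/side0.png

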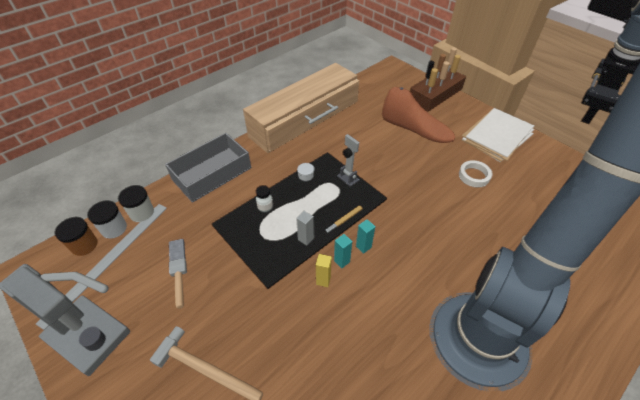

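View pics/top0.png

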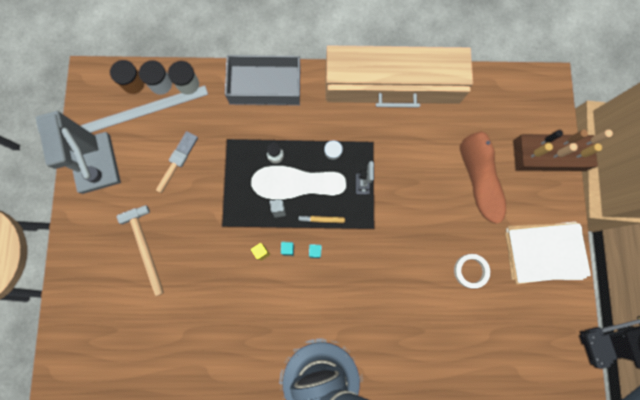

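Side view: the candidates for the weight are the grey bar on the board (305,229), turquoise blocks (343,250) and (365,236), and the yellow block (323,270). I choose the grey one, which in the top view is at (278,209), on the robot's side. The hold-down is raised at side (350,160), top (367,178). The jar is at side (264,198), and the heel points to the right (world -y).

```bash
cat > h.py <<'E'
import numpy as np, cv2
from cell import *
def K(n):
    i=camera_info(n); return i,200/np.tan(np.radians(i["vfov"]/2))
def plane(n,uv,z):
    i,f=K(n); R=np.array(i["R"]); c=-R.T@np.array(i["t"])
    d=R.T@np.array([(uv[0]-i["cx"])/f,(uv[1]-i["cy"])/f,1]); return c+d*(z-c[2])/d[2]
def proj(n,X):
    i,f=K(n); p=np.array(i["R"])@np.array(X)+np.array(i["t"]); return np.array([f*p[0]/p[2]+i["cx"],f*p[1]/p[2]+i["cy"]])
E
python3 - <<'E'
from h import *
for n in("side","top"):
    im=cv2.imread(f"pics/{n}0.png"); m=(im.max(2)<45).astype(np.uint8)
    m=cv2.morphologyEx(m,cv2.MORPH_OPEN,np.ones((3,3)))
    roi=np.zeros_like(m)
    if n=="top": roi[130:235,215:382]=1
    else: roi[145:300,205:395]=1
    m*=roi
    cs=cv2.findContours(m,0,1)[0]; h=cv2.convexHull(max(cs,key=cv2.contourArea))
    q=cv2.approxPolyDP(h,6,True)[:,0]
    P=np.array([plane(n,p,.012) for p in q]);print(n,q.tolist(),P.round(4).tolist())
    w=((im.min(2)>190)*roi).astype(np.uint8); c=max(cv2.findContours(w,0,1)[0],key=cv2.contourArea)
    print("pattern",[plane(n,p,.016).round(3).tolist() for p in (c[c[:,0,0].argmin(),0],c[c[:,0,0].argmax(),0])])
s=cv2.imread("pics/side0.png")[125:255,245:395]; t=cv2.imread("pics/top0.png")[135:235,220:380]
a=cv2.resize(s,(600,520),interpolation=3); cv2.imwrite("pics/cs.png",a)
cv2.imwrite("pics/ct.png",cv2.resize(t,(800,500),interpolation=3))
E
```

```text
side [[385, 197], [269, 287], [213, 225], [259, 187], [326, 154]] [[0.4328, -0.1502, 0.012], [0.4292, 0.2904, 0.012], [0.6907, 0.2913, 0.012], [0.7204, 0.1079, 0.012], [0.6901, -0.1451, 0.012]]
pattern [[0.596, 0.191, 0.016], [0.54, -0.056, 0.016]]Traceback (most recent call last):
  File "<stdin>", line 9, in <module>
ValueError: max() iterable argument is empty
```

```bash
python3 - <<'E'
from h import *
n="top"; im=cv2.imread("pics/top0.png"); print(im[160,240],im[215,360],im[250,400])
roi=np.zeros(im.shape[:2],np.uint8); roi[130:235,215:382]=1
m=(im.max(2)<80).astype(np.uint8)*roi
h=cv2.convexHull(max(cv2.findContours(m,0,1)[0],key=cv2.contourArea)); q=cv2.approxPolyDP(h,5,True)[:,0]
print(q.tolist(),[plane(n,p,.012).round(4).tolist() for p in q]); r=cv2.minAreaRect(np.array([plane(n,p[0],.012)[:2]*1000 for p in h],np.float32)); print(r)
w=((im.min(2)>190)*roi).astype(np.uint8); c=max(cv2.findContours(w,0,1)[0],key=cv2.contourArea)
print("pattern",[plane(n,p,.016).round(3).tolist() for p in (c[c[:,0,0].argmin(),0],c[c[:,0,0].argmax(),0])])
s=cv2.imread("pics/side0.png")[125:255,245:395]; t=im[135:235,220:380]
cv2.imwrite("pics/cs.png",cv2.resize(s,(600,520),interpolation=3))
cv2.imwrite("pics/ct.png",cv2.resize(t,(800,500),interpolation=3))
E
```

```text
[46 47 45] [46 46 45] [ 86 124 168]
[[227, 140], [371, 142], [373, 227], [222, 225]] [[0.6938, 0.2869, 0.012], [0.6921, -0.151, 0.012], [0.4313, -0.1525, 0.012], [0.4342, 0.2904, 0.012]]
((562.1302490234375, 67.5814208984375), (444.0894470214844, 265.12432861328125), 89.49885559082031)
pattern [[0.575, 0.207, 0.016], [0.553, -0.07, 0.016]]
```

View pics/cs.png

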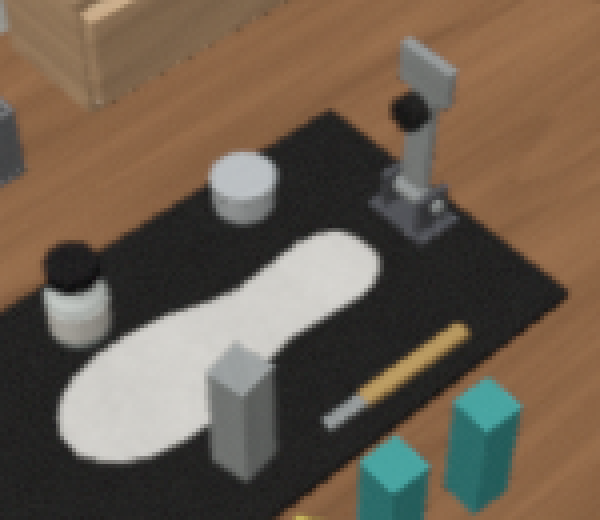

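View pics/ct.png

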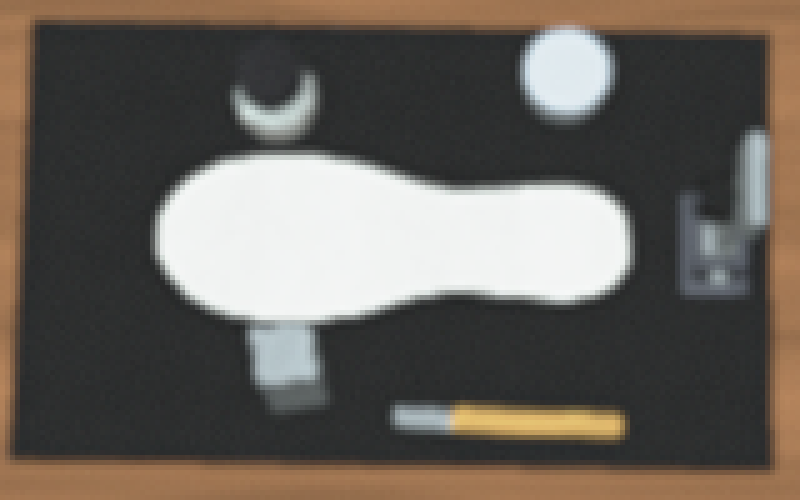

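Crops: side shows the weight's square top at about (305,217), foot around (306,243), and the hold-down plate at (352,143), upright or leaning slightly back. In top it shows the weight's top at (277,206), the plate at (371,171) and the jar directly opposite at (275,157).

```bash
python3 - <<'E'
from h import *
im=cv2.imread("pics/top0.png").astype(float); 
print("wt top", plane("top",(276.8,206),.112), plane("side",(305.2,217),.112))
# top-face corners from both crops
for c in [(248,322),(316,322),(318,380),(256,388),(270,412),(328,402)]:
    u=(220+(c[0]-2)/5,135+(c[1]-2)/5); print("T",c,plane("top",u,.112 if c[1]<395 else .012).round(4))
for c in [(209,376),(238,344),(274,360),(246,394),(246,480),(210,455),(274,440)]:
    u=(245+(c[0]-2)/4,125+(c[1]-2)/4); print("S",c,plane("side",u,.112 if c[1]<400 else .012).round(4))
# clamp
h=np.array([.563,-.123,.04])
for th in np.arange(1.2,1.95,.1):
    d=np.array([0,np.cos(th),np.sin(th)]); nn=np.array([0,-np.sin(th),np.cos(th)])
    for r in ("side","top"):
        a=[proj(r,h+d*l+nn*5e-3+np.array([x,0,0])) for l,x in((.135,-.025),(.135,.025),(.099,-.025),(.099,.025))]
        s=(245,125,4) if r=="side" else (220,135,5)
        print(round(th,2),r,[[round((p[0]-s[0])*s[2]+2),round((p[1]-s[1])*s[2]+2)] for p in a])
E
```

```text
wt top [0.47486891 0.12341713 0.112     ] [0.47659259 0.12534059 0.112     ]
T (248, 322) [0.4941 0.1446 0.112 ]
T (316, 322) [0.4944 0.1075 0.112 ]
T (318, 380) [0.4623 0.1058 0.112 ]
T (256, 388) [0.4577 0.1393 0.112 ]
T (270, 412) [0.4589 0.1403 0.012 ]
T (328, 402) [0.4651 0.1063 0.012 ]
S (209, 376) [0.4874 0.1446 0.112 ]
S (238, 344) [0.4948 0.1138 0.112 ]
S (274, 360) [0.4692 0.1051 0.112 ]
S (246, 394) [0.4607 0.1363 0.112 ]
S (246, 480) [0.4633 0.1378 0.012 ]
S (210, 455) [0.4956 0.1429 0.012 ]
S (274, 440) [0.4754 0.1017 0.012 ]
1.2 side [[407, 111], [357, 75], [418, 137], [369, 101]]
1.2 top [[665, 224], [664, 132], [683, 238], [682, 149]]
1.3 side [[420, 98], [371, 62], [427, 128], [379, 93]]
1.3 top [[691, 222], [689, 130], [702, 237], [700, 148]]
1.4 side [[434, 87], [384, 51], [437, 120], [388, 85]]
1.4 top [[716, 222], [715, 129], [720, 237], [719, 147]]
1.5 side [[448, 77], [398, 42], [447, 113], [398, 78]]
1.5 top [[742, 221], [741, 129], [738, 237], [737, 147]]
1.6 side [[461, 68], [411, 34], [457, 107], [408, 72]]
1.6 top [[768, 222], [766, 129], [757, 237], [755, 147]]
1.7 side [[475, 62], [424, 27], [466, 102], [417, 67]]
1.7 top [[793, 223], [791, 130], [774, 238], [773, 148]]
1.8 side [[487, 56], [437, 22], [475, 98], [426, 64]]
1.8 top [[817, 224], [815, 132], [792, 239], [790, 149]]
1.9 side [[499, 53], [449, 19], [484, 95], [435, 62]]
1.9 top [[840, 226], [838, 134], [808, 240], [806, 151]]
```

{"op": "play_rows", "data": {"moves": [{"turn": [0,0,0],"delta_pos": [0,0,40],"grip": -1},{"turn": [0,0,0],"delta_pos": [29,32,0],"grip": -1},{"turn": [0,0,0],"delta_pos": [29,32,0],"grip": -1},{"turn": [0,0,0],"delta_pos": [29,32,0],"grip": -1},{"turn": [0,0,0],"delta_pos": [29,32,0],"grip": -1},{"turn": [0,0,0],"delta_pos": [29,32,0],"grip": -1},{"turn": [0,0,0],"delta_pos": [29,32,0],"grip": -1},{"turn": [0,0,0],"delta_pos": [29,32,0],"grip": -1}]}}

```text
time: 1.1
ee_pos: [0.3587, -0.4316, 0.2623]
eef_rot: [[0.973, 0.23, -0.0], [0.23, -0.973, 0.0], [-0.0, -0.0, -1.0]]
force: [0.5, 1.1, -0.1]
width: 0.0148
gripper_force: 0.0
```

{"op": "play_rows", "data": {"moves": [{"turn": [0,0,0],"delta_pos": [29,32,0],"grip": -1},{"turn": [0,0,0],"delta_pos": [29,32,0],"grip": -1},{"turn": [0,0,0],"delta_pos": [29,32,0],"grip": -1},{"turn": [0,0,0],"delta_pos": [29,32,0],"grip": -1},{"turn": [0,0,0],"delta_pos": [29,32,0],"grip": -1},{"turn": [0,0,0],"delta_pos": [29,32,0],"grip": -1},{"turn": [0,0,0],"delta_pos": [29,24,0],"grip": -1},{"turn": [0,0,0],"delta_pos": [0,0,0],"grip": -1}]}}

```text
time: 2.1
ee_pos: [0.5629, -0.2133, 0.2619]
eef_rot: [[0.972, 0.236, 0.0], [0.236, -0.972, 0.002], [0.001, -0.002, -1.0]]
force: [-0.3, 0.1, 0.5]
width: 0.0002
gripper_force: 0.0
```

{"op": "play_rows", "data": {"moves": [{"turn": [0,0,0],"delta_pos": [0,0,-35],"grip": -1},{"turn": [0,0,0],"delta_pos": [0,0,-36],"grip": -1},{"turn": [0,0,0],"delta_pos": [0,0,-35],"grip": -1},{"turn": [0,0,0],"delta_pos": [0,15,0],"grip": -1},{"turn": [0,0,0],"delta_pos": [0,20,0],"grip": -1},{"turn": [0,0,0],"delta_pos": [0,18,0],"grip": -1},{"turn": [0,0,0],"delta_pos": [0,17,1],"grip": -1},{"turn": [0,0,0],"delta_pos": [0,20,0],"grip": -1}]}}

```text
time: 3.1
ee_pos: [0.5618, -0.1269, 0.1588]
eef_rot: [[0.973, 0.229, 0.002], [0.229, -0.973, -0.002], [0.002, 0.003, -1.0]]
force: [0.5, -3.0, 1.5]
width: 0.0004
gripper_force: 1.3
```

Contact at about 3 N, as expected; following the arc.

{"op": "play_rows", "data": {"moves": [{"turn": [0,0,0],"delta_pos": [0,22,-4],"grip": -1},{"turn": [0,0,0],"delta_pos": [0,20,-7],"grip": -1},{"turn": [0,0,0],"delta_pos": [0,18,-11],"grip": -1},{"turn": [0,0,0],"delta_pos": [0,16,-14],"grip": -1},{"turn": [0,0,0],"delta_pos": [0,14,-16],"grip": -1},{"turn": [0,0,0],"delta_pos": [0,11,-19],"grip": -1},{"turn": [0,0,0],"delta_pos": [0,7,-20],"grip": -1},{"turn": [0,0,0],"delta_pos": [0,3,-12],"grip": -1}]}}

```text
time: 4.1
ee_pos: [0.5606, -0.015, 0.0534]
eef_rot: [[0.973, 0.231, -0.001], [0.231, -0.973, 0.0], [-0.001, -0.0, -1.0]]
force: [0.2, -0.8, 0.9]
width: 0.0005
gripper_force: 0.6
```

```bash
python3 - <<'E'
from h import *
im=camera("side"); cv2.imwrite("pics/cs2.png",cv2.resize(im[120:255,245:395,::-1],(600,540),interpolation=3)); s=state(); print(s["ee_pos"],s["force"])
E
```

```text
[ 0.55969829 -0.01488783  0.0522505 ] [ 0.23630479  0.7324004  -0.88994697]
```

View pics/cs2.png

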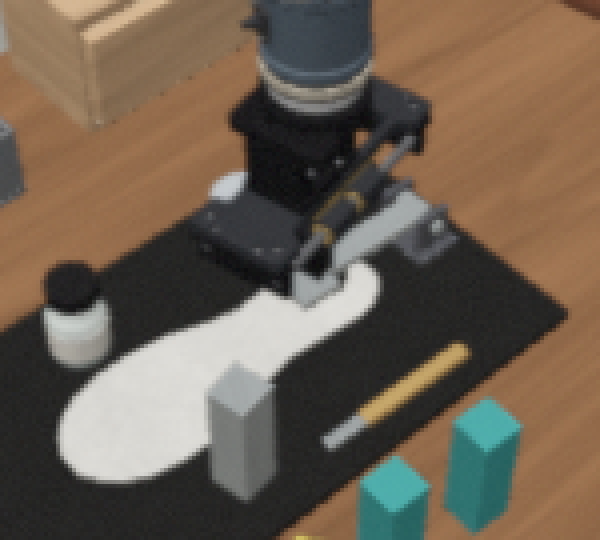

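The arm of the hold-down is nearly level under the fingers (plate at about (323,190) in the image). Pressing down onto the stop.

{"op": "play_rows", "data": {"moves": [{"turn": [0,0,0],"delta_pos": [0,0,-4],"grip": -1},{"turn": [0,0,0],"delta_pos": [0,0,-4],"grip": -1},{"turn": [0,0,0],"delta_pos": [0,0,-3],"grip": -1},{"turn": [0,0,0],"delta_pos": [0,0,0],"grip": -1}]}}

```text
time: 4.65
ee_pos: [0.5613, -0.0159, 0.0453]
eef_rot: [[0.973, 0.229, 0.0], [0.229, -0.973, -0.001], [0.0, 0.001, -1.0]]
force: [-3.6, 0.8, 11.9]
width: 0.0001
gripper_force: 5.9
```

{"op": "play_rows", "data": {"moves": [{"turn": [0,0,0],"delta_pos": [0,0,-4],"grip": -1},{"turn": [0,0,0],"delta_pos": [0,0,0],"grip": -1}]}}

```text
time: 4.9
ee_pos: [0.5614, -0.0159, 0.045]
eef_rot: [[0.973, 0.229, 0.0], [0.229, -0.973, -0.002], [-0.0, 0.002, -1.0]]
force: [-12.7, -0.0, 39.3]
width: 0.0006
gripper_force: 19.5
```

{"op": "play_rows", "data": {"moves": [{"turn": [0,0,0],"delta_pos": [0,0,33],"grip": -1},{"turn": [0,0,0],"delta_pos": [0,0,45],"grip": -1},{"turn": [0,0,0],"delta_pos": [0,0,45],"grip": -1},{"turn": [0,0,0],"delta_pos": [0,0,40],"grip": -1},{"turn": [0,0,0],"delta_pos": [-31,32,0],"grip": -1},{"turn": [0,0,0],"delta_pos": [-31,32,0],"grip": -1},{"turn": [0,0,0],"delta_pos": [-31,32,0],"grip": -1},{"turn": [0,0,0],"delta_pos": [-33,33,0],"grip": -1}]}}

```text
time: 5.9
ee_pos: [0.4343, 0.1136, 0.2028]
eef_rot: [[0.973, 0.229, 0.001], [0.229, -0.973, -0.0], [0.001, 0.0, -1.0]]
force: [0.8, -0.1, 0.5]
width: 0.0007
gripper_force: 0.0
```

```bash
python3 - <<'E'
from h import *
im=camera("side"); cv2.imwrite("pics/cs3.png",cv2.resize(im[120:255,245:395,::-1],(600,540),interpolation=3)); s=state(); print(s["ee_pos"],s["force"])
E
```

```text
[0.42942618 0.11827346 0.20271843] [-4.20204859  2.88859659 -0.14017928]
```

View pics/cs3.png

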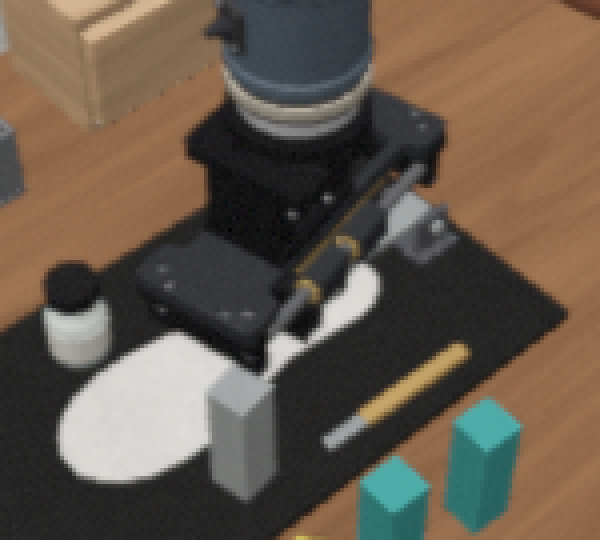

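The weight stands unmoved at (241,440) in the crop, and the gripper is above and behind it. Lowering to finger-tip height 98 mm.

{"op": "play_rows", "data": {"moves": [{"turn": [0,0,0],"delta_pos": [0,0,-30],"grip": -1},{"turn": [0,0,0],"delta_pos": [0,0,-40],"grip": -1},{"turn": [0,0,0],"delta_pos": [0,0,-34],"grip": -1},{"turn": [0,0,0],"delta_pos": [0,0,0],"grip": -1}]}}

```text
time: 6.45
ee_pos: [0.4335, 0.1121, 0.0969]
eef_rot: [[0.973, 0.23, -0.005], [0.23, -0.973, -0.001], [-0.005, 0.0, -1.0]]
force: [0.7, -0.3, 0.2]
width: 0.0005
gripper_force: 0.0
```

{"op": "play_rows", "data": {"moves": [{"turn": [0,0,0],"delta_pos": [5,1,0],"grip": -1},{"turn": [0,0,0],"delta_pos": [5,1,0],"grip": -1},{"turn": [0,0,0],"delta_pos": [5,1,0],"grip": -1},{"turn": [0,0,0],"delta_pos": [5,1,0],"grip": -1},{"turn": [0,0,0],"delta_pos": [5,1,0],"grip": -1}]}}

```text
time: 7.08
ee_pos: [0.4602, 0.118, 0.0987]
eef_rot: [[0.973, 0.23, -0.0], [0.23, -0.973, -0.0], [-0.0, 0.0, -1.0]]
force: [-1.8, 0.8, 1.7]
width: 0.0003
gripper_force: 0.6
```

```bash
python3 - <<'E'
from h import *
im=camera("side"); cv2.imwrite("pics/cs4.png",cv2.resize(im[120:255,245:395,::-1],(600,540),interpolation=3)); s=state(); print(s["ee_pos"],s["force"])
E
```

```text
[0.46119975 0.11829774 0.09873396] [0.96888475 0.41339352 0.17160827]
```

View pics/cs4.png

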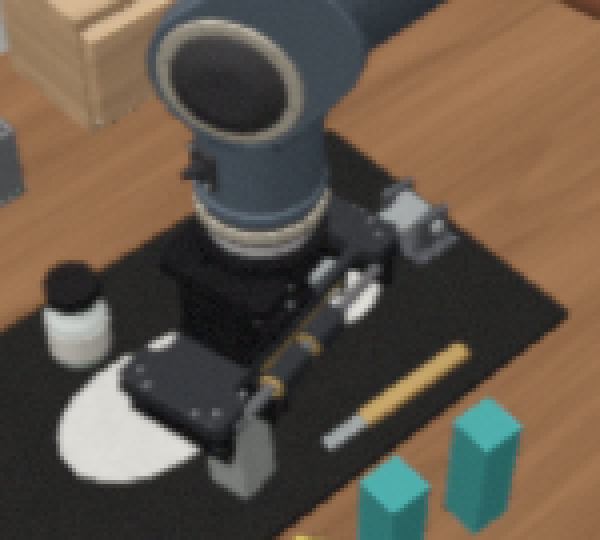

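The weight's foot is still at (245,497) in the crop and the bar is tilting away, with the fingers behind its top. It tips rather than slides, so I continue.

{"op": "play_rows", "data": {"moves": [{"turn": [0,0,0],"delta_pos": [5,1,0],"grip": -1},{"turn": [0,0,0],"delta_pos": [5,1,0],"grip": -1},{"turn": [0,0,0],"delta_pos": [5,1,0],"grip": -1},{"turn": [0,0,0],"delta_pos": [5,1,0],"grip": -1},{"turn": [0,0,0],"delta_pos": [5,1,0],"grip": -1},{"turn": [0,0,0],"delta_pos": [5,1,0],"grip": -1},{"turn": [0,0,0],"delta_pos": [0,0,0],"grip": -1},{"turn": [0,0,0],"delta_pos": [0,0,0],"grip": -1}]}}

```text
time: 8.12
ee_pos: [0.4899, 0.124, 0.0985]
eef_rot: [[0.973, 0.23, -0.0], [0.23, -0.973, -0.0], [-0.0, 0.0, -1.0]]
force: [-0.0, -0.2, -0.3]
width: 0.0006
gripper_force: 0.0
```

{"op": "play_rows", "data": {"moves": [{"turn": [0,0,0],"delta_pos": [0,0,40],"grip": -1},{"turn": [0,0,0],"delta_pos": [0,0,50],"grip": -1},{"turn": [0,0,0],"delta_pos": [0,-45,30],"grip": -1},{"turn": [0,0,0],"delta_pos": [0,-50,0],"grip": -1},{"turn": [0,0,0],"delta_pos": [0,-50,0],"grip": -1},{"turn": [0,0,0],"delta_pos": [0,-50,0],"grip": -1},{"turn": [0,0,0],"delta_pos": [0,-50,0],"grip": -1},{"turn": [0,0,0],"delta_pos": [0,-50,0],"grip": -1}]}}

```text
time: 9.12
ee_pos: [0.4897, -0.1724, 0.2187]
eef_rot: [[0.973, 0.23, 0.0], [0.23, -0.973, -0.0], [0.0, 0.0, -1.0]]
force: [0.0, -0.1, -0.5]
width: 0.0004
gripper_force: 0.0
```

{"op": "play_rows", "data": {"moves": [{"turn": [0,0,0],"delta_pos": [0,-50,0],"grip": -1},{"turn": [0,0,0],"delta_pos": [0,0,0],"grip": -1},{"turn": [0,0,0],"delta_pos": [0,0,0],"grip": -1}]}}

```text
time: 9.5
ee_pos: [0.4899, -0.2201, 0.2184]
eef_rot: [[0.973, 0.23, -0.0], [0.23, -0.973, 0.001], [-0.0, -0.001, -1.0]]
force: [-1.0, 0.1, -0.1]
width: 0.0002
gripper_force: 0.0
```

```bash
python3 - <<'E'
from h import *
im=camera("side")[:,:,::-1]; t=camera("top")[:,:,::-1]
a=cv2.resize(im[120:255,245:395],(600,540),interpolation=3)[:, :480]; b=cv2.resize(t[135:235,220:380],(320,200),interpolation=3)
c=np.zeros((540,800,3),np.uint8); c[:,:480]=a; c[:200,480:]=b; cv2.imwrite("pics/cs5.png",c); s=state(); print(s["ee_pos"],s["force"],s["time"])
E
```

```text
[ 0.49028056 -0.21919825  0.21857434] [-0.10086718  0.15450337  0.10131028] 9.6
```

View pics/cs5.png

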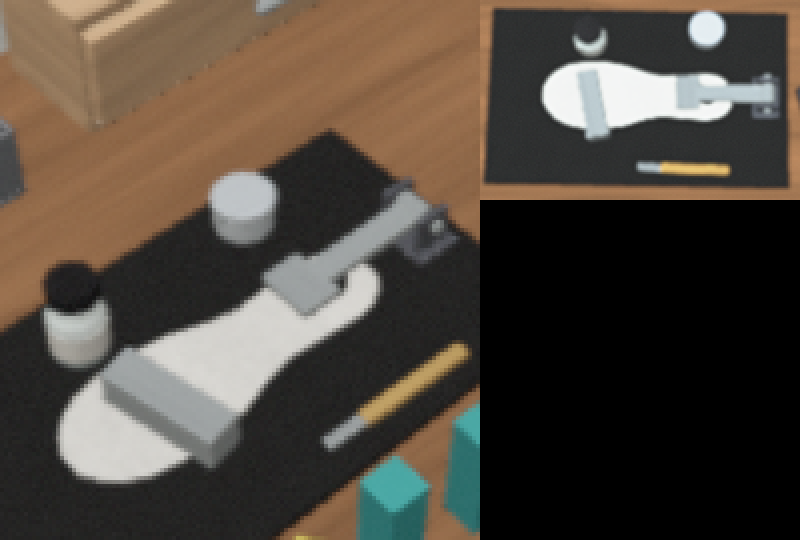

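The hold-down is level on the heel, and the weight lies across the front half with its middle at top-view pixel (276,187). The jar and the other things have not moved. I'll check the numbers, then hand in.

```bash
python3 - <<'E'
from h import *
p=plane("top",(276,187),.048); q=plane("side",(245+168/4,120+393/4),.048); print(p,q, p-[.563,.132,0])
# upper face ends, side view
print(plane("side",(245+115/4,120+360/4),.048),plane("side",(245+222/4,120+424/4),.048))
if abs(p[0]-.563)<.035 and abs(p[1]-.132)<.035: print(hand_in())
E
```

```text
[0.54151808 0.1322094  0.048     ] [0.54544576 0.13519547 0.048     ] [-0.02148192  0.0002094   0.048     ]
[0.59317454 0.144588   0.048     ] [0.50015313 0.12452994 0.048     ]
the job is handed in; nothing more can be done
None
```

The job is handed in: the hold-down was pushed onto its stop on the heel, the weight lies across the front half about 21 mm off centre in board x and under 5 mm in y, and in the last pictures nothing else had moved; the verdict itself was not shown.

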